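Hold truing tweezers around a clock arbor at the marked gap

ROBOT

A 6-joint arm with a two-finger parallel gripper is mounted at the origin on the work surface. World frame = base frame: x ahead of the robot, y to its left, z up, the work surface at z = 0. Lengths are in m, angles in rad, forces in N, time in s.
With the tool pointing down it reaches from about 0.3 to 0.775 m from the base axis. Payload 14.6 kg.
Tool frame: the origin (TCP) lies midway between the tips of the shut fingers; the grasp point (between the pads) lies 19 mm behind it; z points along the fingers, y is the line along which they close (so a half turn about z gives the same grasp; the last joint's range is limited). The gripper opens to 85 mm and grips with 20 to 120 N. Pads are 22 mm wide; open, the fingers measure 114 mm over their backs; the gripper's body (76 mm by 85 mm) begins 54 mm behind the grasp point. The pads swing forward as they close: fully open they stand 13 mm farther back than shut.
Start: joints at [-1.21, 0.3, 1.521, -0, 1.321, -0.067], TCP at [0.228, -0.5, 0.231] pointing down, gripper open.
Joint ranges: [-3.03, 3.03], [-0.79, 2.21], [0.23, 2.52], [-1.04, 4.18], [0, 3.07], [-2.55, 2.55]. Speed limits (rad/s): [2.22, 2.22, 2.57, 3.14, 3.14, 3.14].

INTERFACE

Orientations are given as a unit quaternion [w, x, y, z].
In Python, from cell import * gives the robot as it stands.
- The arm moves only by the tool servo_tool, never from a script. Its argument "moves" is one flat list of numbers, 7 for each row, row after row: the shift along the tool's x, y, z in cm, then the turn, a rotation vector about the tool's x, y, z in degrees, then the finger opening in cm, from 0 to 8.54. In form: [dx, dy, dz, wx, wy, wz, fingers, dx, dy, dz, wx, wy, wz, fingers, ...]. A call has 1 to 8 rows; each row shifts and turns the commanded pose from where the row before left it, along the tool's axes as they then stand; what a row does not reach is not made up. A row lasts 1/10 s, in which the tool goes at most 50 mm and 8.59 degrees, less where a joint would pass 70% of its speed; a pose out of reach is approached as far as the arm can. A call is refused whole if a number of a shift passes 5 or a number of a turn 8.59, either way. A call with a gripper value outside its range is refused whole. The fingers move at their own pace and stop on an object; the grip force is fixed at half the most. Time passes only in rows, so rows that do not move let the fingers close. It gives the time, the measured TCP pose, the force, the opening and the grip force at its end, in the units of the state.
- get_obs(): the state, without advancing time (a new reading comes with each control period).
- grab_frame(name): name is "scene" or "top" or "wrist"; returns the picture (480x640x3 uint8, red, green, blue); there is no depth.
- camera_params(name): a dict with "mtx" (3x3 intrinsics, pixels), "R" (3x3) and "t" (3): a world point X has camera coordinates R X + t; the wrist camera has in their place "mount" (4x4, takes a point from camera to tool coordinates, whose origin is the TCP and whose axes are the flange's). Camera axes: x right, y down, z forward; pixel columns grow to the right and rows downward; lengths in m; the calibration is good to about 2 mm. A picture is of the moment at which its call begins: read the wrist's pose just before it. camera_params takes no time and is no camera call.
- close_job(): hands the job in; it is judged then, once.
The state is a dict: "time_s": time; "qpos": joint angles; "qvel": joint speeds; "effort": joint torques, N m; "tcp_pos": TCP position; "orientation": TCP orientation; "force": force on the tool from outside, world axes, zero at the start; "ft_torque": the same for the moment, N m; "grip_width": finger opening in m; "finger_force": force on a finger pad.
Only numpy, scipy, OpenCV 4.12 (cv2) and the standard library are available. Lean on these libraries where they do the work, as an engineer would, in place of code of your own. Each camera call takes 0.05 s, during which the arm holds its last target. There are 200 camera calls.

TASK

Open the brass drum: unscrew its captive cap anticlockwise to the stop, then swing the cap and its arm right aside. Then take the sprung tweezers out of the wooden block and hold them upright in the open drum, the arbor midway between their tips and the tips a little below the arbor's top, squeezed to their marked gap (14 mm between the tips) and touching nothing but your fingers. Finish while still holding them steady like that; leave the loose clock parts, box and screwdriver where they lie.

Things in the scene. Friction and masses are not known exactly. Their poses are not given: they have to be found in the camera images.
- cap_center (a point): centre (half-way up) of the ribbed round brass screw cap, 46 mm in diameter, 26 mm tall, axis vertical; screwed down, its underside is 66 mm and its top 92 mm above the bench. It is captive on a round cover plate (58 mm across, top face 65 mm high) at the end of the swing arm; straight above the arbor while the arm is closed
- cap (a joint): turn of the screw cap on the swing arm in rad: 0 = screwed down, grows anticlockwise seen from above, stop at 1.6 = unscrewed; it starts at 0 to 0.2. The cap rises 3 mm per rad. Friction 0.06 N m; it stays where it is left
- swing_arm (a joint): swing of the arm, with cover plate and cap, about the vertical post, in rad: 0 = over the drum, grows CLOCKWISE seen from above, stop at 1.75 = right aside. Cap axis 55 mm from the post's axis. Friction 0.08 N m; it stays where it is left
- post_top (a point): point on the axis of the post that the arm swings on, 60 mm above the bench; the post stands beside the drum on its foot plate, 55 mm from the arbor. The arm's hub on it (18 mm across) reaches 67 mm height
- arbor_top (a point): top of the arbor, an upright steel pin 5 mm in diameter fixed in the middle of the drum, 53 mm above the bench, 7 mm below the drum's rim. The brass drum is fixed, 62 mm in diameter, 60 mm tall, its mouth 50 mm across, inner floor 15 mm high (collar round the arbor's foot to 19 mm). x points from the arbor to the post, z up
- grip_mid (a point): grip point of the upright steel tweezers, between the two arms at the ribbed pads, 57 mm above the tips; starts 62 mm above the bench. y: across the arms (squeeze along y); z: up to the bow, whose top is 55 mm above this point; x: the thin way. Pads 12 mm wide (x), 26 mm tall, centred here; 28 mm over their outer faces at rest, 21 mm at the marked gap. Mass 50 g (varies)
- tip_mid (a point): point midway between the two tips of the tweezers, at their lower end; axes as grip_mid. The mark is a black line on the thin cross bar of the left arm, 32 mm above the tips: the right arm's inner edge meets it at the marked gap of 14 mm
- tip_left (a point): lower end of the left (+y) tip, on its inner face; the tip is 6 mm wide along x and 3 mm thick
- tip_right (a point): lower end of the right (-y) tip, on its inner face. The gap is the distance between tip_left and tip_right: 30 mm at rest, 14 mm at the mark, 0 closed
- tweezer_left (a joint): closing of the tweezers' left arm in rad (the right one moves alike), about a spring hinge 105 mm above the tips; tips move 2.2 times as far as the pads. 0 = rest, gap 30 mm; 0.076 = marked gap 14 mm; 0.143 = closed; gap = 30 mm - 210 mm per rad. The spring pushes each finger with 3 N at rest, 9 N at the mark, 14 N closed
- wheel: bystander: brass clock wheel lying flat, 72 mm across, 8 mm thick at the hub; origin centre of underside
- barrel: bystander: steel spring barrel, 44 mm across, 26 mm tall; origin centre of underside
- parts_box: bystander: open card box 110 x 80 x 45 mm; origin centre of underside
- driver: bystander: screwdriver 150 mm long, lying
- block: fixed wooden block that the tweezers stand in, tips down; 60 mm (x) by 72 mm (y) by 33 mm tall, origin centre of underside, y across the tweezers' arms. Its pocket is in the middle, 10 by 40 mm and 28 mm deep, so the tips start 5 mm above the bench
Mind the look-alikes: they are no part of the job. Of the things that look like the part that bears grip_mid, the largest one is meant.

How it is judged:
By the outcome, as a careful person would: the job done as asked, in the order asked, and still so for the second after the job is handed in, while the arm keeps its last pose, push and grip.
It also fails if it takes over 54 s, if anything falls off the work surface, if the arm or the gripper's body presses on something with over 40 N, if the wrist force passes 120 N, or if a joint passes its speed limit or range.

## Working session

There is one attempt and no reset: what is moved stays moved. The work goes in short steps, Python scripts to look and compute and a tool call to move; the robot and the scene stay as the last step left them, time stands still between calls to the robot, and variables do not carry over. Pictures are saved under pics/ and viewed, at most 10 in all, crops included, and the job is handed in when it is done.

Besides the shell and the picture viewer there is one more tool, called after "Call:" in YAML: its name, and indented under it one key for each argument. servo_tool: Moves the arm, as the interface text tells. Its arguments: {"type":"object","properties":{"moves":{"type":"array","items":{"type":"number"}}},"required":["moves"]}

```bash
mkdir -p pics
python3 - <<'E'
from cell import *
import cv2,numpy as np
o=get_obs();print({k:np.round(v,4) for k,v in o.items()})
for n in("scene","top"):
    f=grab_frame(n);cv2.imwrite(f"pics/{n}0.png",f[:,:,::-1]);p=camera_params(n)
    print(n,p["mtx"],(-p["R"].T@p["t"]),p["R"])
print(camera_params("wrist"))
E
```

```text
{'time_s': np.float64(0.0), 'qpos': array([-1.2096,  0.3005,  1.5216, -0.    ,  1.3207, -0.0666]), 'qvel': array([ 0.0012, -0.0012,  0.0007, -0.001 , -0.0006,  0.0002]), 'effort': array([ 9.00000e-04, -5.43494e+01, -3.61797e+01, -0.00000e+00,
        4.00000e-03,  0.00000e+00]), 'tcp_pos': array([ 0.2281, -0.5002,  0.2307]), 'orientation': array([-6.000e-04,  9.772e-01,  2.123e-01, -1.000e-04]), 'force': array([-0.0267, -0.0853, -0.5635]), 'ft_torque': array([-0.0663, -0.0371,  0.0278]), 'finger_force': np.float64(0.0), 'grip_width': np.float64(0.0856)}
scene [[618.6233299    0.         321.2983438 ]
 [  0.         618.6233299  234.66038518]
 [  0.           0.           1.        ]] [ 1.362012   -0.36089056  0.81812438] [[ 0.384188    0.92294918  0.02375699]
 [ 0.58754597 -0.22456194 -0.77740701]
 [-0.71217225  0.31262877 -0.62854907]]
top [[588.00719118   0.         314.73315296]
 [  0.         588.00719118 235.33792566]
 [  0.           0.           1.        ]] [ 0.46074335 -0.01696707  1.26177984] [[-1.49478107e-02 -9.99888002e-01 -7.39090614e-04]
 [-9.96378187e-01  1.49572144e-02 -8.37065757e-02]
 [ 8.37082555e-02 -5.14816282e-04 -9.96490172e-01]]
{'mtx': array([[347.56707462,   0.        , 324.12386364],
       [  0.        , 347.56707462, 239.02406752],
       [  0.        ,   0.        ,   1.        ]]), 'mount': array([[ 4.60772888e-04, -9.53219283e-01, -3.02279317e-01,
         7.79143903e-02],
       [ 9.99999767e-01,  2.86692198e-04,  6.20261587e-04,
         7.69150621e-04],
       [-5.04584184e-04, -3.02279532e-01,  9.53219193e-01,
        -1.41909858e-01],
       [ 0.00000000e+00,  0.00000000e+00,  0.00000000e+00,
         1.00000000e+00]])}
```

View pics/top0.png

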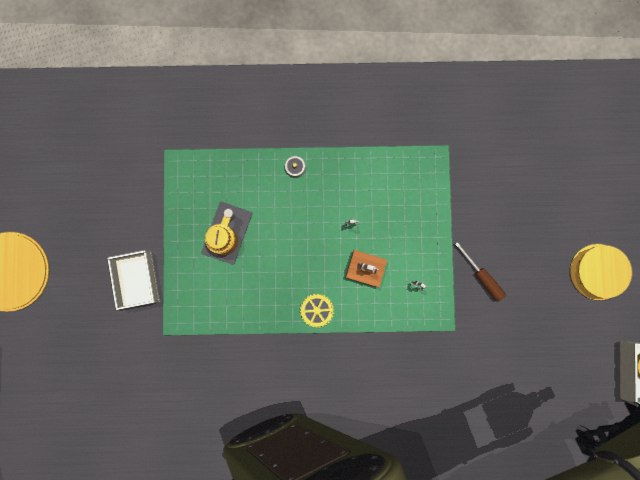

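View pics/scene0.png

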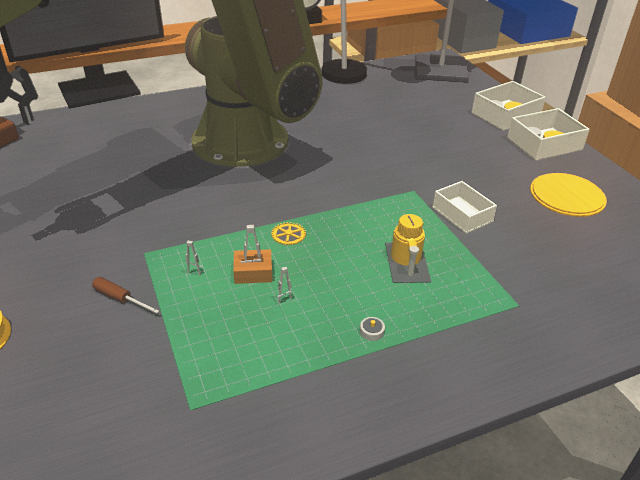

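Top view: capped drum at (220,238), its post at (228,213). There are three tweezers: one in the wooden block at (368,268), and smaller free-standing ones at (350,224) and (417,286). The largest, standing in the block, fits the description. I'll confirm it in a crop and measure.

```bash
cat > h.py <<'E'
from cell import *
import cv2,numpy as np
from scipy.spatial.transform import Rotation as Rn
def ray(n,uv,z):
    p=camera_params(n);d=p["R"].T@np.linalg.solve(p["mtx"],[uv[0],uv[1],1.]);c=-p["R"].T@p["t"]
    return c+d*(z-c[2])/d[2]
def proj(n,X):
    p=camera_params(n);q=p["mtx"]@(p["R"]@np.asarray(X)+p["t"]);return q[:2]/q[2]
def wpose(o):
    w,x,y,z=o["orientation"];T=np.eye(4);T[:3,:3]=Rn.from_quat([x,y,z,w]).as_matrix();T[:3,3]=o["tcp_pos"]
    return T@camera_params("wrist")["mount"]
def wray(T,uv,z):
    d=T[:3,:3]@np.linalg.solve(camera_params("wrist")["mtx"],[uv[0],uv[1],1.]);c=T[:3,3]
    return c+d*(z-c[2])/d[2]
def wproj(T,X):
    q=camera_params("wrist")["mtx"]@(T[:3,:3].T@(np.asarray(X)-T[:3,3]));return q[:2]/q[2]
E
python3 - <<'E'
from h import *
f=cv2.imread("pics/top0.png");s=cv2.imread("pics/scene0.png")
a=cv2.resize(f[190:300,190:290],None,fx=4,fy=4,interpolation=cv2.INTER_CUBIC)
b=cv2.resize(f[205:305,330:440],None,fx=4,fy=4,interpolation=cv2.INTER_CUBIC)[:440]
b=cv2.copyMakeBorder(b,0,40,0,0,cv2.BORDER_CONSTANT)
cv2.imwrite("pics/crop1.png",np.hstack([a,b[:440,:400]]))
# block
hsv=cv2.cvtColor(f,cv2.COLOR_BGR2HSV)
m=cv2.inRange(hsv,(3,110,60),(14,255,255));m[:,:330]=0;m[:,400:]=0;m[:240]=0;m[300:]=0
c=max(cv2.findContours(m,0,2)[0],key=cv2.contourArea);r=cv2.minAreaRect(c)
W=np.array([ray("top",p,.033) for p in cv2.boxPoints(r)]);print(r,W.round(4).tolist(),W.mean(0),[np.linalg.norm(W[i]-W[i-1]) for i in range(4)])
for n,uv,z in(("cap",(219,237),.092),("post",(228,213),.067)):print(n,ray("top",uv,z))
m=cv2.inRange(hsv,(18,130,150),(35,255,255));m[:,:200]=0;m[:,245:]=0;m[:205]=0;m[270:]=0
print("brass bbox",cv2.boundingRect(cv2.findNonZero(m)))
E
```

```text
((365.92205810546875, 268.4266052246094), (34.19439697265625, 28.255878448486328), 16.699243545532227) [[0.4758, -0.0804, 0.033], [0.532, -0.0985, 0.033], [0.5104, -0.1665, 0.033], [0.4543, -0.1482, 0.033]] [ 0.49312793 -0.12338318  0.033     ] [np.float64(0.07107718223281208), np.float64(0.0590686646408775), np.float64(0.07134991224672978), np.float64(0.05898560168118617)]
cap [0.55854776 0.17355665 0.092     ]
post [0.60962718 0.15915088 0.067     ]
brass bbox (205, 216, 30, 38)
```

View pics/crop1.png

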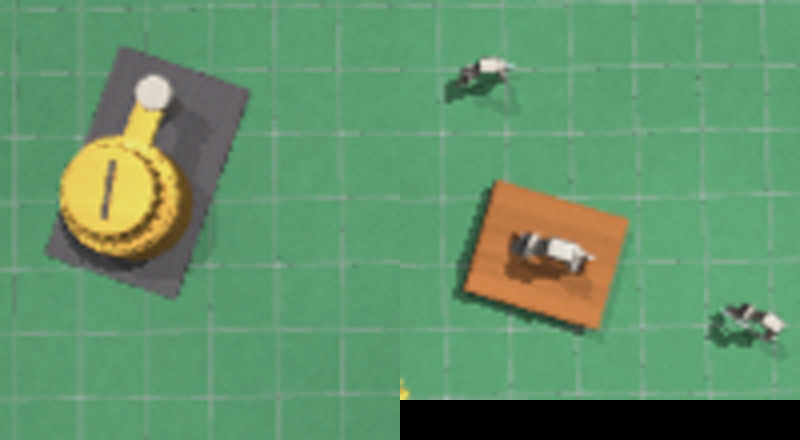

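The crop shows the block's tweezers clearly largest, so they are the ones meant. The cap top is near top-view pixel (217,237) and the post near (228,213). I'll move towards the drum.

Call:
servo_tool:
  moves: [3.4, -2.8, 0, 0, 0, 0, 8.54, 3.4, -2.8, 0, 0, 0, 0, 8.54, 3.4, -2.8, 0, 0, 0, 0, 8.54, 3.4, -2.8, 0, 0, 0, 0, 8.54, 3.4, -2.8, 0, 0, 0, 0, 8.54, 3.4, -2.8, 0, 0, 0, 0, 8.54, 3.4, -2.8, 0, 0, 0, 0, 8.54, 3.4, -2.8, 0, 0, 0, 0, 8.54]

```text
time_s: 0.9
tcp_pos: [0.383, -0.182, 0.2312]
orientation: [-0.0, 0.977, 0.212, -0.0]
force: [0.3, -0.6, 1.3]
grip_width: 0.0856
finger_force: 0.0
```

Call:
servo_tool:
  moves: [3.4, -2.8, 0, 0, 0, 0, 8.54, 3.4, -2.8, 0, 0, 0, 0, 8.54, 3.4, -2.8, 0, 0, 0, 0, 8.54, 3.4, -2.8, 0, 0, 0, 0, 8.54, 3.4, -2.8, 0, 0, 0, 0, 8.54, 3.4, -2.8, 0, 0, 0, 0, 8.54, 3.4, -2.8, 0, 0, 0, 0, 8.54, 0, 0, 0, 0, 0, 0, 8.54]

```text
time_s: 1.7
tcp_pos: [0.5188, 0.097, 0.2305]
orientation: [-0.0, 0.977, 0.214, -0.0]
force: [-0.5, -0.7, -0.4]
grip_width: 0.0854
finger_force: 0.0
```

Run:
```python
from h import *
o=get_obs();f=grab_frame("wrist");print(o["tcp_pos"],o["orientation"],o["qpos"],o["qvel"].round(3))
T=wpose(o);np.save("T1.npy",T);cv2.imwrite("pics/w1.png",f[:,:,::-1])
for uv in((217,237),):
  X=ray("top",uv,.092);print("cap top est",X,wproj(T,X))
X=ray("top",(228.3,213),.067);print("post",X,wproj(T,X))
```

```text
[0.5188232  0.09701376 0.23048967] [-3.36682269e-04  9.76801702e-01  2.14145230e-01 -3.77117529e-04] [1.15179019e-01 2.51580188e-01 1.58440626e+00 6.15567873e-04
 1.30642432e+00 1.25418084e+00] [-0.076 -0.047  0.068 -0.015 -0.001 -0.072]
cap top est [0.55860769 0.17754903 0.092     ] [250.26295896 139.59041642]
post [0.60961795 0.15853713 0.067     ] [301.09824755  89.48162206]
```

View pics/w1.png

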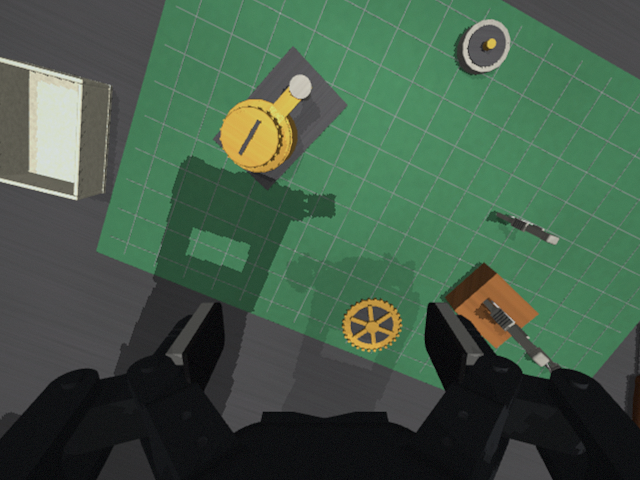

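Wrist view: cap top at (250,139) and post at (301,88), matching the top-camera estimate. Their measured spacing is 54.4 mm, against the 55 mm given. I'll go over the cap and descend.

Call:
servo_tool:
  moves: [2.34, -1.88, 0, 0, 0, 0, 8.54, 2.33, -1.88, 0, 0, 0, 0, 8.54, 2.33, -1.88, 0, 0, 0, 0, 8.54, 0, 0, 3, 0, 0, 0, 8.54, 0, 0, 3, 0, 0, 0, 8.54, 0, 0, 2.5, 0, 0, 0, 8.54, 0, 0, 1, 0, 0, 0, 8.54, 0, 0, 0, 0, 0, 0, 8.54]

```text
time_s: 2.55
tcp_pos: [0.5578, 0.1728, 0.1354]
orientation: [0.0, 0.977, 0.212, -0.001]
force: [0.7, -0.2, 0.2]
grip_width: 0.0852
finger_force: 0.0
```

Run:
```python
from h import *
o=get_obs();f=grab_frame("wrist");print(o["tcp_pos"],o["orientation"],o["qvel"].round(3))
T=wpose(o);cv2.imwrite("pics/w2.png",f[:,:,::-1])
hsv=cv2.cvtColor(f[:,:,::-1].copy(),cv2.COLOR_BGR2HSV);m=cv2.inRange(hsv,(18,130,150),(35,255,255))
for c in cv2.findContours(m,0,2)[0]:
  if cv2.contourArea(c)>1500:print(cv2.contourArea(c),cv2.boundingRect(c))
X=[.5586,.1775,.092];print(wproj(T,X))
```

```text
[0.55780923 0.17280945 0.13544711] [ 5.14136908e-05  9.77296876e-01  2.11871762e-01 -1.08147244e-03] [ 0.005 -0.031 -0.038  0.002  0.025  0.003]
[315.71767463 266.2417765 ]
```

View pics/w2.png

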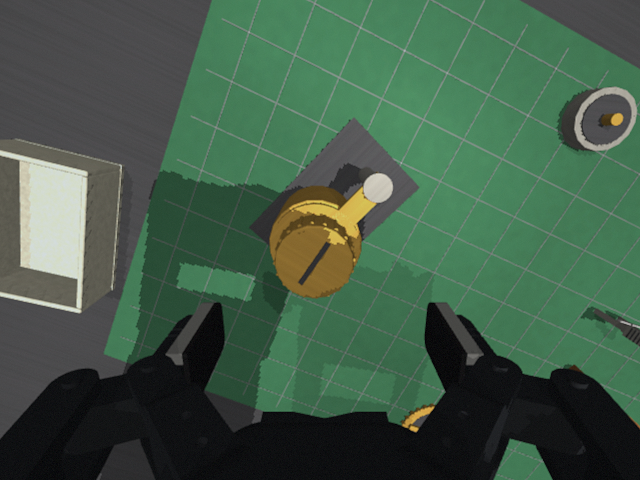

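The cap top is at (314,263) in the wrist view, centred between the fingers and within 2 px of the prediction. I'll descend and grip.

Call:
servo_tool:
  moves: [0.27, -0.4, 1, 0, 0, 0, 8.54, 0, 0, 2, 0, 0, 0, 8.54, 0, 0, 2, 0, 0, 0, 8.54, 0, 0, 1.3, 0, 0, 0, 8.54, 0, 0, 0.5, 0, 0, 0, 8.54, 0, 0, 0, 0, 0, 0, 3.5, 0, 0, 0, 0, 0, 0, 3.5, 0, 0, 0, 0, 0, 0, 3.5]

```text
time_s: 3.4
tcp_pos: [0.5593, 0.1792, 0.0694]
orientation: [-0.001, 0.977, 0.212, 0.001]
force: [-13.3, 24.4, 18.5]
grip_width: 0.0442
finger_force: 61.2
```

Call:
servo_tool:
  moves: [0, 0, 0, 0, 0, 0, 3.5, 0, 0, 0, 0, 0, 0, 3.5, 0, 0, 0, 0, 0, 0, 3.5]

```text
time_s: 3.7
tcp_pos: [0.5592, 0.1797, 0.0699]
orientation: [-0.001, 0.977, 0.212, 0.001]
force: [-6.8, 7.3, 9.6]
grip_width: 0.0447
finger_force: 59.7
```

Call:
servo_tool:
  moves: [0.08, -0.15, -0.2, 0, 0, 0, 3.5, 0, 0, 0, 0, 0, 0, 3.5, 0, 0, 0, 0, 0, 0, 3.5]

```text
time_s: 4.0
tcp_pos: [0.5592, 0.1802, 0.0704]
orientation: [-0.0, 0.977, 0.212, 0.0]
force: [-0.7, 1.1, -1.5]
grip_width: 0.0437
finger_force: 63.3
```

Call:
servo_tool:
  moves: [0, 0, -0.03, 0, 0, -6, 3.5, 0, 0, -0.03, 0, 0, -6, 3.5, 0, 0, -0.03, 0, 0, -6, 3.5, 0, 0, -0.03, 0, 0, -6, 3.5, 0, 0, -0.03, 0, 0, -6, 3.5, 0, 0, -0.03, 0, 0, -6, 3.5, 0, 0, -0.03, 0, 0, -6, 3.5, 0, 0, -0.03, 0, 0, -6, 3.5]

```text
time_s: 4.8
tcp_pos: [0.559, 0.1802, 0.0729]
orientation: [-0.0, 0.805, 0.593, -0.0]
force: [-2.6, 1.3, -0.3]
grip_width: 0.0439
finger_force: 63.5
```

Call:
servo_tool:
  moves: [0, 0, -0.03, 0, 0, -6, 3.5, 0, 0, -0.03, 0, 0, -6, 3.5, 0, 0, -0.03, 0, 0, -6, 3.5, 0, 0, -0.03, 0, 0, -6, 3.5, 0, 0, 0, 0, 0, 0, 3.5]

```text
time_s: 5.3
tcp_pos: [0.559, 0.1802, 0.0741]
orientation: [-0.0, 0.665, 0.747, -0.0]
force: [-4.4, 1.1, 2.7]
grip_width: 0.0442
finger_force: 63.8
```

Run:
```python
from h import *
o=get_obs();w,x,y,z=o["orientation"];print(o["tcp_pos"],o["qpos"],o["ft_torque"],o["force"],2*np.degrees(np.arctan2(y,x)))
```

```text
[0.55896185 0.18019993 0.07408807] [2.49377995e-01 5.51632223e-01 1.55485536e+00 3.47501937e-04
 1.03553377e+00 1.33885145e-01] [0.19694695 0.66687186 0.01585087] [-4.44352292  1.09197071  2.66455662] 96.60709357239944
```

Call:
servo_tool:
  moves: [0, 0, -0.03, 0, 0, -5, 3.5, 0, 0, -0.03, 0, 0, -5, 3.5, 0, 0, -0.03, 0, 0, -5, 3.5, 0, 0, -0.03, 0, 0, -5, 3.5, 0, 0, 0, 0, 0, 0, 3.5]

```text
time_s: 5.8
tcp_pos: [0.5576, 0.1823, 0.0747]
orientation: [-0.002, 0.526, 0.85, 0.001]
force: [-11.8, 18.2, -0.8]
grip_width: 0.0435
finger_force: 63.5
```

Run:
```python
from h import *
o=get_obs();w,x,y,z=o["orientation"];print(o["tcp_pos"],o["ft_torque"],o["force"],2*np.degrees(np.arctan2(y,x)))
```

```text
[0.55762287 0.18228762 0.07465984] [2.83436532 1.794938   0.02578916] [-11.84906626  18.18552246  -0.84839584] 116.49048488481918
```

The tool has turned 92°, the cap has risen 4.3 mm, and the rise levelled off as side force built up, so the stop is reached. Now I swing the arm clockwise, turning with it.

Call:
servo_tool:
  moves: [0.294, 0.379, 0, 0, 0, 5, 3.5, 0.294, 0.379, 0, 0, 0, 5, 3.5, 0.294, 0.379, 0, 0, 0, 5, 3.5, 0.294, 0.379, 0, 0, 0, 5, 3.5, 0.294, 0.379, 0, 0, 0, 5, 3.5, 0.294, 0.379, 0, 0, 0, 5, 3.5, 0.294, 0.379, 0, 0, 0, 5, 3.5, 0, 0, 0, 0, 0, 0, 3.5]

```text
time_s: 6.6
tcp_pos: [0.5787, 0.2081, 0.0745]
orientation: [-0.003, 0.759, 0.651, -0.001]
force: [-14.6, 20.5, 1.6]
grip_width: 0.0438
finger_force: 64.0
```

Run:
```python
from h import *
o=get_obs();w,x,y,z=o["orientation"];d=o["tcp_pos"][:2]-[.6096,.1585]
print(o["tcp_pos"],o["ft_torque"],o["force"],2*np.degrees(np.arctan2(y,x)),np.linalg.norm(d),np.degrees(np.arctan2(d[1],d[0])))
```

```text
[0.57872083 0.20806476 0.07447701] [ 3.21737379  2.56532551 -0.1127815 ] [-14.64042146  20.50080617   1.61051583] 81.19819025879869 0.058396819096018085 121.92317564426968
```

Call:
servo_tool:
  moves: [0.49, 0.25, 0, 0, 0, 5, 3.5, 0.49, 0.25, 0, 0, 0, 5, 3.5, 0.321, 0.357, 0, 0, 0, 5, 3.5, 0.321, 0.357, 0, 0, 0, 5, 3.5, 0.321, 0.357, 0, 0, 0, 5, 3.5, 0.321, 0.357, 0, 0, 0, 5, 3.5, 0.321, 0.357, 0, 0, 0, 5, 3.5, 0, 0, 0, 0, 0, 0, 3.5]

```text
time_s: 7.4
tcp_pos: [0.611, 0.2186, 0.0746]
orientation: [0.0, 0.92, 0.393, -0.0]
force: [0.3, -4.9, -3.9]
grip_width: 0.0444
finger_force: 63.3
```

```bash
cat > st.py <<'E'
from h import *
o=get_obs();w,x,y,z=o["orientation"];d=o["tcp_pos"][:2]-[.611,.163]
print(o["tcp_pos"],o["ft_torque"],o["force"],2*np.degrees(np.arctan2(y,x)),np.linalg.norm(d),np.degrees(np.arctan2(d[1],d[0])),o["qpos"][5],o["grip_width"])
E
python3 st.py
```

```text
[0.61098407 0.21858712 0.07457765] [-1.0621916  -0.06500328 -0.07872041] [ 0.25597158 -4.88428492 -3.85980616] 46.239124422614246 0.0555871269888698 90.01641943592308 1.0517081704744273 0.044426709735090504
```

Call:
servo_tool:
  moves: [0.321, 0.357, 0, 0, 0, 5, 3.5, 0.321, 0.357, 0, 0, 0, 5, 3.5, 0.321, 0.357, 0, 0, 0, 5, 3.5, 0.321, 0.357, 0, 0, 0, 5, 3.5, 0.321, 0.357, 0, 0, 0, 5, 3.5, 0.321, 0.357, 0, 0, 0, 5, 3.5, 0, 0, 0, 0, 0, 0, 3.5]

```text
time_s: 8.1
tcp_pos: [0.6381, 0.2115, 0.0745]
orientation: [0.0, 0.99, 0.142, -0.001]
force: [-2.2, -4.7, -2.7]
grip_width: 0.0444
finger_force: 63.3
```

```bash
python3 st.py
```

```text
[0.63808406 0.21146103 0.07446984] [-1.10876344  0.58984051 -0.02264556] [-2.22209125 -4.7001173  -2.73981714] 16.331273752115578 0.05551592013311984 60.79990088014643 1.5518756772652922 0.04441819644871729
```

Call:
servo_tool:
  moves: [0.25, 0.28, 0, 0, 0, 2, 3.5, 0.25, 0.28, 0, 0, 0, 0, 3.5, 0, 0, 0, 0, 0, 0, 3.5]

```text
time_s: 8.4
tcp_pos: [0.6422, 0.2092, 0.0743]
orientation: [-0.001, 0.992, 0.127, -0.003]
force: [-18.0, 1.7, 3.3]
grip_width: 0.0442
finger_force: 64.1
```

```bash
python3 st.py
```

```text
[0.64219468 0.20922357 0.07431645] [ 0.39934827  3.35161001 -0.1343786 ] [-17.98553685   1.73050976   3.3170243 ] 14.570013577744934 0.05576491960640271 55.985952432498536 1.5755197569041446 0.04417842804835054
```

Call:
servo_tool:
  moves: [0, 0, 0, 0, 0, -5, 3.5, 0, 0, 0, 0, 0, -4, 3.5, 0, 0, 0, 0, 0, 0, 3.5, 0, 0, 0, 0, 0, 0, 8.54, 0, 0, 0, 0, 0, 0, 8.54, 0, 0, 0, 0, 0, 0, 8.54, 0, 0, -1, 0, 0, 0, 8.54, 0, 0, -3, 0, 0, 0, 8.54]

```text
time_s: 9.2
tcp_pos: [0.6436, 0.208, 0.1134]
orientation: [0.0, 0.979, 0.204, -0.002]
force: [-1.3, 0.2, 1.1]
grip_width: 0.0854
finger_force: 0.0
```

Call:
servo_tool:
  moves: [-0.5, 0, -4, 0, 0, 0, 8.54, -2, 0, -4, 0, 0, 0, 8.54, -4, 0, -2, 0, 0, 0, 8.54, -4, 0, 0, 0, 0, 0, 8.54, -4, 0, 0, 0, 0, 0, 8.54, -2, 0, 0, 0, 0, 0, 8.54, 0, 0, 0, 0, 0, 0, 8.54, 0, 0, 0, 0, 0, 0, 8.54]

```text
time_s: 10.0
tcp_pos: [0.4938, 0.1426, 0.2162]
orientation: [-0.0, 0.979, 0.204, 0.001]
force: [1.0, 0.1, 0.2]
grip_width: 0.0854
finger_force: 0.0
```

Run:
```python
from h import *
o=get_obs();f=grab_frame("wrist")[:,:,::-1];print(o["tcp_pos"],o["orientation"],o["qvel"].round(3))
T=wpose(o);np.save("T3.npy",T);cv2.imwrite("pics/w3.png",f)
for X in([.559,.178,.053],[.61,.16,.067],[.64,.209,.097]):print(wproj(T,X))
```

```text
[0.49381849 0.14263012 0.21619708] [-1.17073802e-05  9.79051220e-01  2.03611677e-01  9.96833583e-04] [ 0.003  0.031 -0.019  0.    -0.002  0.001]
[315.29327841 134.25367209]
[362.44397151  80.6962622 ]
[318.72667395  -5.08551052]
```

View pics/w3.png

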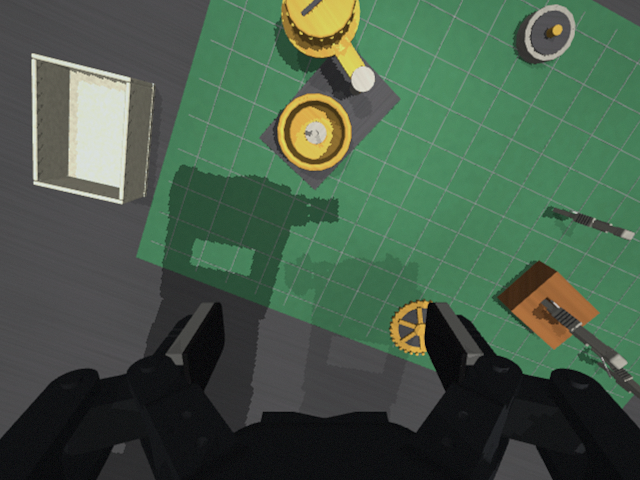

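Wrist view: the drum is open (mouth centre about (314,132), arbor in it), and the arm has swung with its hub at (363,77) and the cap at (321,15). Now to the tweezers.

Call:
servo_tool:
  moves: [-2.42, 3.51, 0, 0, 0, 0, 8.54, -2.42, 3.51, 0, 0, 0, 0, 8.54, -2.42, 3.51, 0, 0, 0, 0, 8.54, -2.42, 3.51, 0, 0, 0, 0, 8.54, -2.42, 3.51, 0, 0, 0, 0, 8.54, -2.42, 3.51, 0, 0, 0, 0, 8.54, 0, 0, 0, 0, 0, 8.2, 8.54, 0, 0, 0, 0, 0, 8.2, 8.54]

```text
time_s: 10.85
tcp_pos: [0.4447, -0.1098, 0.2151]
orientation: [-0.0, 0.998, 0.058, -0.0]
force: [-0.1, 1.0, -0.1]
grip_width: 0.0855
finger_force: 0.0
```

Call:
servo_tool:
  moves: [0, 0, 0, 0, 0, 8.2, 8.54, 0, 0, 0, 0, 0, 8.2, 8.54, 0, 0, 0, 0, 0, 8.2, 8.54, 0, 0, 0, 0, 0, 0, 8.54, 0, 0, 0, 0, 0, 0, 8.54]

```text
time_s: 11.35
tcp_pos: [0.4447, -0.1085, 0.215]
orientation: [-0.0, 0.989, -0.15, -0.0]
force: [-0.4, 0.2, -0.3]
grip_width: 0.0856
finger_force: 0.0
```

Run:
```python
from h import *
o=get_obs();f=grab_frame("wrist")[:,:,::-1];print(o["tcp_pos"],o["orientation"],o["qvel"].round(3))
T=wpose(o);np.save("T4.npy",T);cv2.imwrite("pics/w4.png",f)
t=grab_frame("top")[:,:,::-1];cv2.imwrite("pics/top1.png",t)
s=grab_frame("scene")[:,:,::-1];cv2.imwrite("pics/scene1.png",s)
a=f[80:380,120:520]
b=cv2.resize(t[180:280,190:290],None,fx=4,fy=4,interpolation=cv2.INTER_CUBIC)[:300]
c=cv2.resize(s[190:290,210:310],None,fx=3,fy=3,interpolation=cv2.INTER_CUBIC)
d=cv2.resize(s[185:285,370:470],None,fx=3,fy=3,interpolation=cv2.INTER_CUBIC)
bot=np.hstack([c,d]);bot=cv2.copyMakeBorder(bot,0,0,0,200,cv2.BORDER_CONSTANT)
cv2.imwrite("pics/m4.png",np.vstack([np.hstack([a,b]),bot]))
hsv=cv2.cvtColor(f.copy(),cv2.COLOR_BGR2HSV);m=cv2.inRange(hsv,(3,110,40),(14,255,255))
c=max(cv2.findContours(m,0,2)[0],key=cv2.contourArea);print(cv2.minAreaRect(c),cv2.boxPoints(cv2.minAreaRect(c)).round())
for z in(.033,.062,.117):print(z,wproj(T,[.4931,-.1234,z]))
```

```text
[ 0.44465412 -0.10848831  0.21502232] [-2.39226222e-05  9.88714427e-01 -1.49812465e-01 -8.71827025e-05] [-0.001 -0.005  0.007 -0.002 -0.001 -0.005]
((322.9999694824219, 158.0), (77.99998474121094, 65.99998474121094), -0.0) [[284. 191.]
 [284. 125.]
 [362. 125.]
 [362. 191.]]
0.033 [323.6637123  160.61265021]
0.062 [323.62351549 163.64777773]
0.117 [323.5215293  171.34841633]
```

View pics/m4.png

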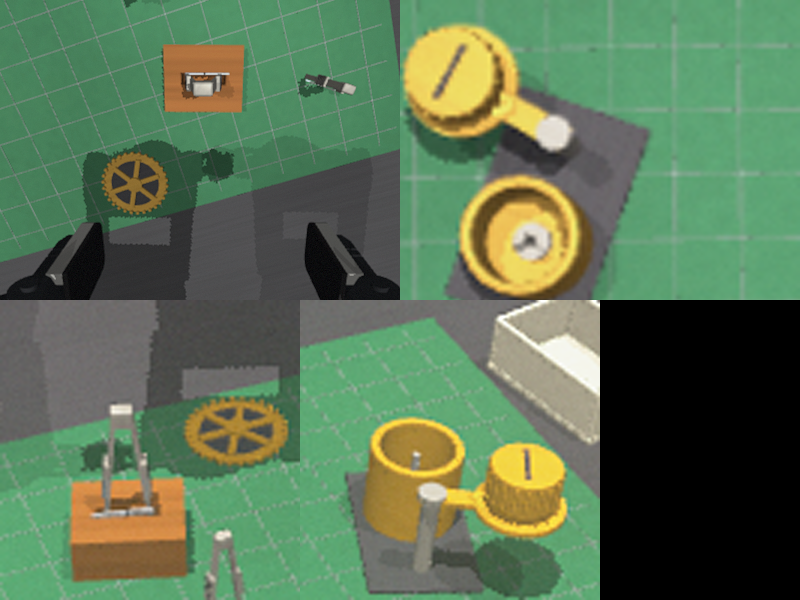

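Block is square to the tool at wrist (323,158), with the tweezers' bow at (322,168), within 1 mm across and 2 mm along of the prediction. In the top and scene views the arm is fully aside and the drum open. I'll compute the swing angle and approach the tweezers.

Call:
servo_tool:
  moves: [2.6, 0, 0, 0, 0, 0, 8.54, 2.57, 0, 0, 0, 0, 0, 8.54, 0, 0, 0, 0, 0, 0, 8.54, 0, 0, 3, 0, 0, 0, 8.54, 0, 0, 4, 0, 0, 0, 8.54, 0, 0, 4, 0, 0, 0, 8.54, 0, 0, 3, 0, 0, 0, 8.54, 0, 0, 0, 0, 0, 0, 8.54]

```text
time_s: 12.3
tcp_pos: [0.4913, -0.1232, 0.0719]
orientation: [-0.001, 0.988, -0.151, -0.003]
force: [0.1, -0.3, 1.2]
grip_width: 0.0853
finger_force: 0.0
```

Run:
```python
from h import *
h=ray("top",(228.75,213.25),.067);c=ray("top",(203.25,197),.097);a=ray("top",(220.25,239.25),.06)
v=c-h;u=a-h;print(h,c,a,np.linalg.norm(v[:2]),np.linalg.norm(u[:2]),np.degrees(np.arctan2(u[1],u[0])-np.arctan2(v[1],v[0])))
o=get_obs();print(o["tcp_pos"],o["force"],o["orientation"])
T3=np.load("T3.npy");print("rim",wray(T3,(314.5,132),.06))
# mouth ellipse in w3: dark rim inside
f=cv2.imread("pics/w3.png");hsv=cv2.cvtColor(f,cv2.COLOR_BGR2HSV);m=cv2.inRange(hsv,(15,110,90),(35,255,255))
m[:85]=0;m[:,:265]=0;m[:,360:]=0;m[185:]=0
c=max(cv2.findContours(m,0,2)[0],key=cv2.contourArea);print(cv2.fitEllipse(c),cv2.boundingRect(c))
b=hsv[110:155,290:340];g=((b[...,1]<60)&(b[...,2]>120)).astype(np.uint8)
n,l,s,ce=cv2.connectedComponentsWithStats(g);print([(s[i,4],ce[i]+[290,110]) for i in range(1,n) if s[i,4]>5])
```

```text
[0.60908918 0.15761791 0.067     ] [0.63883637 0.20412254 0.097     ] [0.55655646 0.17621197 0.06      ] 0.05520484825938298 0.055726354278833636 103.11392912750549
[ 0.49130717 -0.12322942  0.071851  ] [ 0.10271989 -0.31218634  1.22255631] [-5.58621186e-04  9.88466033e-01 -1.51406485e-01 -3.26588595e-03]
rim [0.56051317 0.17917447 0.06      ]
((313.98291015625, 131.66665649414062), (73.8240737915039, 77.00641632080078), 174.05397033691406) (277, 93, 75, 78)
[(np.int32(339), array([315.65781711, 132.38938053]))]
```

Swing angle measures about 100° within pixel error, so it is right aside. I'll make the final descent and squeeze the tweezers.

Call:
servo_tool:
  moves: [0.2, 0, 1, 0, 0, 0, 8.54, 0, 0, 1.1, 0, 0, 0, 8.54, 0, 0, 0, 0, 0, 0, 5, 0, 0, 0, 0, 0, 0, 3.5, 0, 0, 0, 0, 0, 0, 2.1, 0, 0, 0, 0, 0, 0, 2.1, 0, 0, 0, 0, 0, 0, 2.1, 0, 0, 0, 0, 0, 0, 2.1]

```text
time_s: 13.1
tcp_pos: [0.4959, -0.1247, 0.0549]
orientation: [0.0, 0.988, -0.152, 0.001]
force: [-0.7, 0.1, 6.3]
grip_width: 0.021
finger_force: 7.5
```

```bash
python3 st.py
```

```text
[ 0.49593785 -0.12472647  0.05494926] [0.17632905 0.01583747 0.04476294] [-0.68845898  0.11025753  6.27960348] -17.494138844728038 0.30988033491727623 -111.79652775737648 1.558007506809481 0.020982014818433196
```

Call:
servo_tool:
  moves: [0, 0, -0.5, 0, 0, 0, 2.1, 0, 0, -1.0, 0, 0, 0, 2.1, 0, 0, -1.5, 0, 0, 0, 2.1, 0, 0, -2, 0, 0, 0, 2.1, 0, 0, -3, 0, 0, 0, 2.1, 0, 0, -2.5, 0, 0, 0, 2.1, 0, 0, -1, 0, 0, 0, 2.1, 0, 0, 0, 0, 0, 0, 2.1]

```text
time_s: 13.9
tcp_pos: [0.4958, -0.1247, 0.1704]
orientation: [0.0, 0.988, -0.152, 0.001]
force: [-0.2, -0.1, -0.7]
grip_width: 0.0208
finger_force: 8.4
```

```bash
python3 st.py
python3 - <<'E'
from h import *
w=grab_frame("wrist")[:,:,::-1];s=grab_frame("scene")[:,:,::-1];cv2.imwrite("pics/w5.png",w);cv2.imwrite("pics/s5.png",s)
o=get_obs();q=o["tcp_pos"];u,v=proj("scene",q-[0,0,.02]).astype(int);print(u,v)
a=w[180:480,120:520];b=cv2.resize(s[v-50:v+50,u-50:u+50],(400,400),interpolation=cv2.INTER_CUBIC)
cv2.imwrite("pics/m5.png",np.hstack([cv2.copyMakeBorder(a,0,100,0,0,0),b]))
E
```

```text
[ 0.49578512 -0.12468009  0.17035734] [ 0.05094744 -0.00657446  0.01315552] [-0.23392644 -0.11737084 -0.65883211] -17.486927187856185 0.3098940227613649 -111.82593096578864 1.5579904556975888 0.020848833194774496
248 211
```

View pics/m5.png

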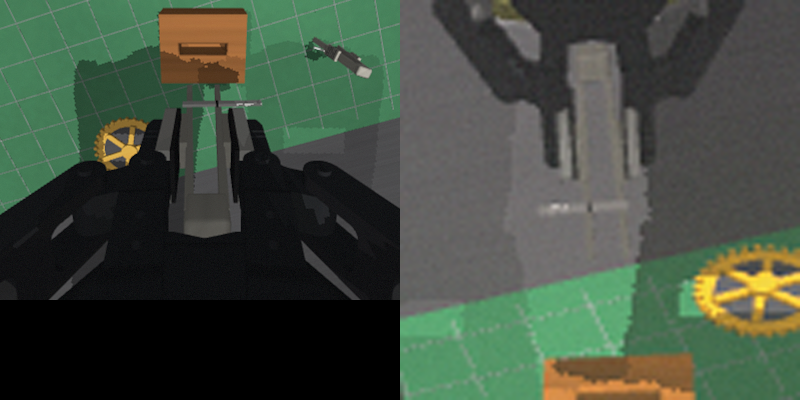

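The wrist view (left) shows the tweezers' legs running to tips at about crop (188,85) and (217,84), just under the empty block, with the cross bar at crop row 103. I'll measure the gap numerically.

Run:
```python
from h import *
f=cv2.imread("pics/w5.png");h=cv2.cvtColor(f,cv2.COLOR_BGR2HSV)
for v in list(range(256,282,1)):
  g=(h[v,290:360,1]<75).astype(int);d=np.flatnonzero(np.diff(np.r_[0,g,0]));print(v,[(int(a)+290,int(b)+290) for a,b in zip(d[::2],d[1::2])])
p=camera_params("wrist");M=np.linalg.inv(p["mount"])
def tp(X):
  c=M[:3,:3]@np.array(X)+M[:3,3];q=p["mtx"]@c;return (q[:2]/q[2]).round(1)
for x in(-.003,.003):
  for y in(-.010,-.007,.007,.010):print(x,y,tp([x,y,.05]))
print("bar",tp([0,0,.018]),"grip",tp([0,0,-.007]))
```

```text
256 []
257 []
258 []
259 []
260 []
261 []
262 []
263 [(313, 319), (355, 357)]
264 [(310, 315), (317, 319), (335, 339), (356, 357)]
265 [(307, 313), (318, 319), (334, 340)]
266 [(303, 312), (318, 320), (334, 340), (357, 358)]
267 [(300, 305), (307, 312), (318, 320), (335, 340), (357, 358)]
268 [(297, 302), (307, 312), (319, 320), (335, 340), (357, 358)]
269 [(293, 299), (307, 312), (319, 321), (335, 340), (357, 359)]
270 [(290, 295), (307, 313), (319, 321), (335, 340), (357, 359)]
271 [(290, 292), (307, 313), (320, 321), (335, 340), (358, 359)]
272 [(307, 313), (321, 322), (335, 340), (358, 360)]
273 [(307, 313), (321, 322), (335, 340), (358, 360)]
274 [(307, 313), (321, 323), (335, 340), (359, 360)]
275 [(307, 313), (322, 323), (335, 340), (359, 360)]
276 [(307, 313), (322, 323), (335, 341), (359, 360)]
277 [(307, 313), (322, 323), (335, 341)]
278 [(307, 313), (335, 341)]
279 [(307, 313), (335, 341)]
280 [(307, 313), (323, 325), (334, 342), (354, 360)]
281 [(303, 360)]
-0.003 -0.01 [306.8 271.8]
-0.003 -0.007 [311.9 271.8]
-0.003 0.007 [335.3 271.8]
-0.003 0.01 [340.3 271.8]
0.003 -0.01 [306.7 262.4]
0.003 -0.007 [311.8 262.4]
0.003 0.007 [335.4 262.4]
0.003 0.01 [340.5 262.4]
bar [323.5 291. ] grip [323.4 316.4]
```

```bash
python3 -c "
import cv2;f=cv2.imread('pics/w5.png');cv2.imwrite('pics/z5.png',cv2.resize(f[245:320,285:385],None,fx=8,fy=8,interpolation=cv2.INTER_CUBIC))"
```

```text
(no output)
```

View pics/z5.png

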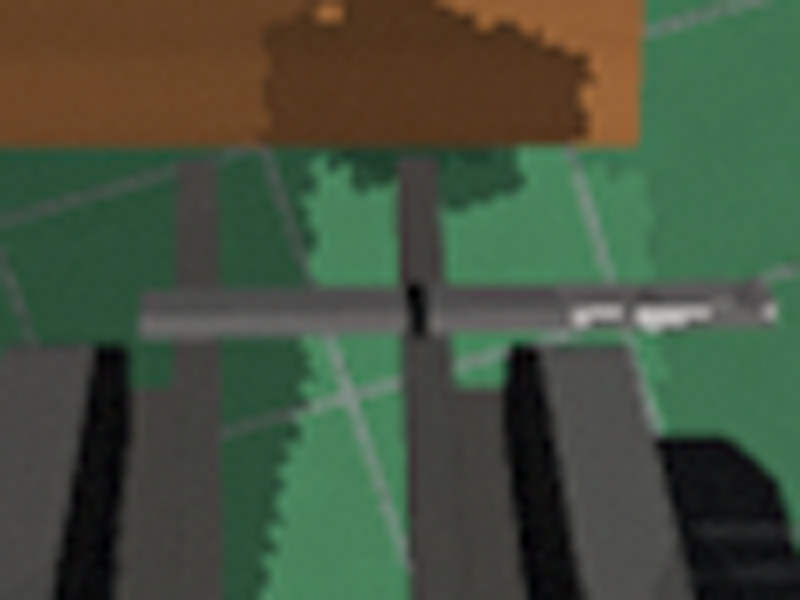

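The enlarged view shows tips at columns 307–312 and 335–340, and the right leg's inner edge just short of the black mark. The gap is about 13.3 mm, so I'll open 0.3 mm and carry the tweezers over to the drum.

Call:
servo_tool:
  moves: [-0.14, -1.45, 0, 0, 0, 0, 2.13, -0.28, -3, 0, 0, 0, 0, 2.13, -0.33, -3.5, 0, 0, 0, 0, 2.13, -0.33, -3.5, 0, 0, 0, 0, 2.13, -0.33, -3.5, 0, 0, 0, 0, 2.13, -0.33, -3.5, 0, 0, 0, 0, 2.13, -0.33, -3.5, 0, 0, 0, 0, 2.13, -0.33, -3.5, 0, 0, 0, 0, 2.13]

```text
time_s: 14.8
tcp_pos: [0.5485, 0.1277, 0.1679]
orientation: [0.0, 0.988, -0.152, -0.001]
force: [1.1, -0.0, -0.5]
grip_width: 0.0214
finger_force: 8.2
```

Call:
servo_tool:
  moves: [-0.28, -3, 0, 0, 0, 0, 2.13, -0.14, -1.5, 0, 0, 0, 0, 2.13, -0.09, -0.5, 0, 0, 0, 0, 2.13, 0, 0, 0, 0, 0, 0, 2.13, 0, 0, 0, 0, 0, 0, 2.13, 0, 0, 0, 0, 0, 0, 2.13]

```text
time_s: 15.4
tcp_pos: [0.5591, 0.1736, 0.1691]
orientation: [0.0, 0.988, -0.153, 0.0]
force: [0.4, -0.3, 0.2]
grip_width: 0.0211
finger_force: 8.2
```

```bash
python3 st.py
cat > tip.py <<'E'
from h import *
import sys
k=sys.argv[1];o=get_obs();f=grab_frame("wrist")[:,:,::-1];cv2.imwrite(f"pics/w{k}.png",f);T=wpose(o);np.save(f"T{k}.npy",T)
h=cv2.cvtColor(f,cv2.COLOR_BGR2HSV)
A=np.array([.560,.1795])
print("tcp",o["tcp_pos"],"w",o["grip_width"],"pred arbor top",wproj(T,[*A,.053]),"rim c",wproj(T,[*A,.06]))
m=cv2.inRange(h,(15,110,60),(35,255,255));m[:,:200]=0;m[:,450:]=0
for c in cv2.findContours(m,0,2)[0]:
  if cv2.contourArea(c)>300:print("brass",cv2.contourArea(c),cv2.boundingRect(c),cv2.fitEllipse(c)[:2])
for v in range(240,282,3):
  g=(h[v,290:360,1]<75).astype(int);d=np.flatnonzero(np.diff(np.r_[0,g,0]));print(v,[(int(a)+290,int(b)+290) for a,b in zip(d[::2],d[1::2])])
E
python3 tip.py 6
```

```text
[0.55914784 0.17361144 0.16914467] [-0.00364804  0.01582725 -0.02744504] [ 0.40177394 -0.33275409  0.23007945] -17.560188272188103 0.05292682725683148 168.43423454774384 2.1158679150966524 0.02108032352358475
tcp [0.55914784 0.17361144 0.16914467] w 0.02108032352358475 pred arbor top [316.1319349  235.96966795] rim c [315.93145946 238.68316617]
brass 5315.0 (276, 187, 81, 89) ((316.65625, 231.59555053710938), (78.43598175048828, 86.61500549316406))
brass 6423.5 (200, 103, 113, 88) ((240.9354248046875, 148.04396057128906), (80.88797760009766, 121.76258087158203))
240 []
243 [(357, 360)]
246 [(356, 357)]
249 [(355, 357)]
252 [(355, 357)]
255 [(352, 357)]
258 [(351, 356)]
261 [(349, 356)]
264 [(352, 355)]
267 [(307, 312), (335, 340)]
270 [(307, 312), (335, 341)]
273 [(307, 312), (335, 342)]
276 [(304, 305), (307, 312), (335, 343)]
279 [(305, 312), (335, 341), (343, 344), (357, 360)]
```

Call:
servo_tool:
  moves: [0.03, -0.27, 1, 0, 0, 0, 2.13, 0, -0.28, 1.5, 0, 0, 0, 2.13, 0, 0, 1.5, 0, 0, 0, 2.13, 0, 0, 1, 0, 0, 0, 2.13, 0, 0, 0, 0, 0, 0, 2.13, 0, 0, 0, 0, 0, 0, 2.13, 0, 0, 0, 0, 0, 0, 2.13]

```text
time_s: 16.15
tcp_pos: [0.5614, 0.1798, 0.1197]
orientation: [-0.0, 0.988, -0.152, 0.0]
force: [0.6, 0.7, 0.3]
grip_width: 0.021
finger_force: 8.2
```

```bash
python3 tip.py 7
python3 - <<'E'
from h import *
f=cv2.imread("pics/w7.png");h=cv2.cvtColor(f,cv2.COLOR_BGR2HSV)
b=h[225:290,285:365];g=((b[...,1]<80)).astype(np.uint8)
for v in range(0,65,2):print(v+225,''.join('#' if x else '.' for x in g[v]))
E
```

```text
tcp [0.56139138 0.17982175 0.11967522] w 0.02098515898234416 pred arbor top [324.8126973  259.10115848] rim c [324.82927248 263.11083418]
brass 393.5 (312, 287, 24, 20) ((324.00201416015625, 296.3855895996094), (21.89044189453125, 25.74189567565918))
brass 6347.5 (277, 198, 98, 96) ((324.48773193359375, 245.75038146972656), (91.43870544433594, 96.7704849243164))
brass 8629.0 (200, 97, 123, 110) ((213.68841552734375, 150.44332885742188), (103.77625274658203, 190.35411071777344))
240 [(313, 339)]
243 [(312, 339)]
246 [(313, 339)]
249 [(314, 337)]
252 [(317, 334)]
255 [(322, 330)]
258 [(322, 330)]
261 [(323, 329)]
264 []
267 [(307, 312), (335, 340)]
270 [(307, 312), (335, 340)]
273 [(307, 312), (335, 341)]
276 [(307, 312), (335, 341)]
279 [(307, 312), (335, 341)]
225 ##.............................................................................#
227 #...............................................................................
229 .....................................######.....................................
231 .................................###############......................
[... 1775 characters left out ...]
....................
275 ......................#####.......................######........................
277 ......................#####.......................######........................
279 ......................#####.......................######........................
281 ..................#################################.############################
283 .................###############################################################
285 .................###############################################################
287 ..................#########........................######.......................
289 ############..#.......#####........................######........###############
```

Numerically: pin top at about (326,258.5), tips mid-column 323.5. I'll shift +1.5 mm across and +0.3 mm along, then lower so the tips sit about 5 mm below the arbor's top.

Call:
servo_tool:
  moves: [0.03, 0.15, 0, 0, 0, 0, 2.13, 0, 0, 0, 0, 0, 0, 2.13, 0, 0, 0.5, 0, 0, 0, 2.13, 0, 0, 0.6, 0, 0, 0, 2.13, 0, 0, 0.6, 0, 0, 0, 2.13, 0, 0, 0.4, 0, 0, 0, 2.13, 0, 0, 0, 0, 0, 0, 2.13, 0, 0, 0, 0, 0, 0, 2.13]

```text
time_s: 17.0
tcp_pos: [0.5609, 0.1783, 0.0981]
orientation: [-0.0, 0.988, -0.152, -0.0]
force: [-0.1, 0.3, -0.6]
grip_width: 0.0211
finger_force: 8.2
```

```bash
python3 tip.py 8 | head -1
python3 - <<'E'
from h import *
f=cv2.imread("pics/w8.png");h=cv2.cvtColor(f,cv2.COLOR_BGR2HSV)
b=h[235:290,285:365];g=((b[...,1]<80)).astype(np.uint8)
for v in range(0,50,2):print(v+235,''.join('#' if x else '.' for x in g[v]))
o=get_obs();print(o["force"],o["tcp_pos"],o["grip_width"])
s=grab_frame("scene")[:,:,::-1];cv2.imwrite("pics/s8.png",s);u,v=proj("scene",[.56,.18,.06]).astype(int)
a=cv2.resize(f[225:325,275:375],(400,400),interpolation=cv2.INTER_CUBIC)
c=cv2.resize(s[v-60:v+40,u-50:u+50],(400,400),interpolation=cv2.INTER_CUBIC)
cv2.imwrite("pics/m8.png",np.hstack([a,c]))
E
```

```text
tcp [0.56094256 0.17828122 0.09806515] w 0.021071007190640288 pred arbor top [322.06825345 272.3192723 ] rim c [321.99984497 277.21310876]
235 ................................................................................
237 ................................................................................
239 ...............................##############...................................
241 ............................####################................................
243 ...........................#######################..............................
245 .........................##########################.............................
247 .........................###########################............................
249 ........................#############################...........................
251 ........................#############################...........................
253 ........................#############################...........................
255 ........................#############################...........................
257 ......................
[... 557 characters left out ...]
...........
271 ......................#####.......########........#####.........................
273 ......................#####.......########........#####.........................
275 ......................#####........######.........#####.........................
277 ......................#####.......................######........................
279 ......................#####.......................######........................
281 ..................#################################.############################
283 .................###############################################################
[-0.0706478   0.19135554 -0.76998189] [0.56101722 0.17829882 0.09823772] 0.021489651641723985
```

View pics/m8.png

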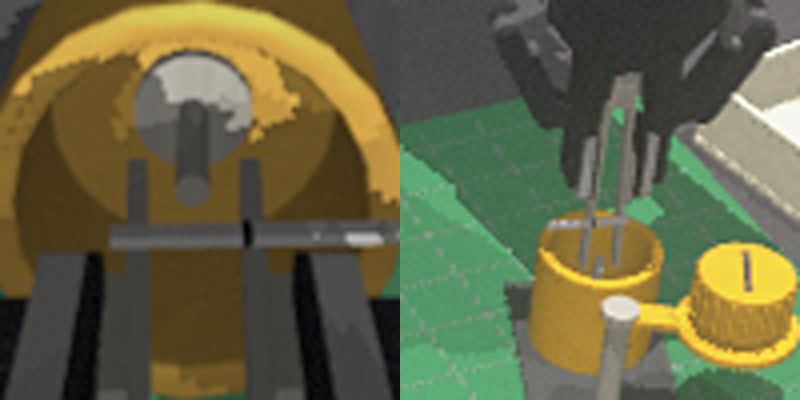

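Final view: the pin (cols 319–327) sits midway between the tips (inner edges 312 and 335), with the tips below the pin's top. The black mark is at the right leg's inner edge, the cap is aside, and nothing touches. I'll ease the gap open a hair, settle and check.

Call:
servo_tool:
  moves: [0, 0, 0, 0, 0, 0, 2.15, 0, 0, 0, 0, 0, 0, 2.15, 0, 0, 0, 0, 0, 0, 2.15, 0, 0, 0, 0, 0, 0, 2.15, 0, 0, 0, 0, 0, 0, 2.15]

```text
time_s: 17.6
tcp_pos: [0.5609, 0.1783, 0.0981]
orientation: [-0.0, 0.988, -0.152, 0.0]
force: [-0.2, 0.3, -1.4]
grip_width: 0.0217
finger_force: 8.1
```

```bash
python3 tip.py 9
python3 - <<'E'
from h import *
f=cv2.cvtColor(cv2.imread("pics/w9.png"),cv2.COLOR_BGR2GRAY).astype(int)
T=[cv2.cvtColor(cv2.imread(f"pics/w{k}.png"),cv2.COLOR_BGR2HSV)[266:276].mean(0)[:,1].round() for k in (8,9)]
for t in T:print(t[304:344].astype(int).tolist())
print(f[280:287,325:345])
E
```

```text
tcp [0.56091656 0.17826927 0.09812809] w 0.021671442758796438 pred arbor top [322.04110894 272.25133709] rim c [321.97098866 277.14019972]
brass 812.5 (312, 287, 25, 38) ((323.7822570800781, 304.9128723144531), (31.11233139038086, 40.94504165649414))
brass 6462.0 (269, 204, 108, 96) ((319.4411315917969, 250.3086700439453), (85.58540344238281, 109.43540954589844))
brass 8707.5 (200, 93, 120, 124) ((236.4785919189453, 157.99742126464844), (109.93280792236328, 141.50186157226562))
240 [(314, 332)]
243 [(312, 335)]
246 [(310, 337)]
249 [(309, 338)]
252 [(309, 338)]
255 [(309, 338)]
258 [(310, 337)]
261 [(312, 334)]
264 [(316, 331)]
267 [(307, 311), (319, 327), (336, 340)]
270 [(307, 311), (319, 327), (336, 340)]
273 [(307, 312), (319, 327), (336, 341)]
276 [(307, 312), (336, 341)]
279 [(307, 311), (336, 341)]
[167, 171, 136, 27, 16, 19, 14, 60, 144, 170, 169, 168, 168, 170, 145, 62, 17, 19, 18, 18, 23, 18, 46, 128, 169, 169, 169, 168, 168, 171, 144, 46, 14, 18, 16, 33, 115, 172, 169, 169]
[168, 163, 110, 8, 16, 18, 10, 85, 168, 170, 167, 167, 169, 171, 144, 57, 17, 20, 18, 21, 20, 22, 53, 131, 170, 170, 166, 170, 167, 169, 154, 82, 11, 18, 20, 18, 88, 162, 169, 168]
[[ 81  81  81  82  79  81  80  83  82  76  45  24  51  70  68  70  67  69
   67  68]
 [ 74  74  75  74  73  76  77  76  77  67  29   1  45  78  76  76  74  75
   75  75]
 [ 73  73  74  74  76  74  74  74  75  67  36   4  41  72  74  74  74  74
   74  73]
 [ 77  79  79  79  79  78  79  79  80  78  60   6  38  71  79  81  81  82
   82  80]
 [ 91  93  91  92  92  92  92  93  92  95  77   0  43  84  93  94  95  96
   95  94]
 [100 100  98  99 100 100  99  99 100 101  83   0  45  89 100  98 100  99
   98  98]
 [ 90  87  87  86  86  86  87  86  88  89  74  26  54  79  84  83  83  84
   83  84]]
```

Call:
servo_tool:
  moves: [0, 0, 0, 0, 0, 0, 2.14, 0, 0, 0, 0, 0, 0, 2.14, 0, 0, 0, 0, 0, 0, 2.14, 0, 0, 0, 0, 0, 0, 2.14]

```text
time_s: 18.05
tcp_pos: [0.5609, 0.1782, 0.0981]
orientation: [0.0, 0.988, -0.152, -0.0]
force: [-0.3, 0.4, -0.2]
grip_width: 0.0213
finger_force: 8.1
```

Run:
```python
from cell import *
o=get_obs();print(o["grip_width"],o["force"],o["tcp_pos"],abs(o["qvel"]).max());print(close_job())
```

```text
0.021311450715134884 [-0.33796659  0.38944624 -0.20867412] [0.56092286 0.17824029 0.09808496] 0.002497374129612428
the job is handed in; nothing more can be done
None
```

I handed the job in at about 18 s of the 54 s, with no verdict returned: the drum is open, the cap and arm are right aside, and the tweezers are held steady and upright, about 14 mm between the tips, around the arbor with the tips about 5 mm below its top.

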